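# Check centrifuge tube adapters with a go plug gauge and pull the collapsed one

## Robot

A 6-joint arm with a two-finger parallel gripper is mounted at the origin on a cart in front of the work surface, level with it; the furniture and walls round the work are solid. World frame = base frame: x ahead of the robot, y to its left, z up, the work surface at z = 0. Lengths are in m, angles in rad, forces in N, time in s.
With the tool pointing down it reaches from about 0.35 to 0.975 m from the base axis. Payload 4.9 kg.
Tool frame: the origin (TCP) lies at the very end of the fingers, on their centre line; the grasp point (between the pads) lies 19 mm behind it; z points along the fingers, y is the line along which they close (so a half turn about z gives the same grasp; the last joint's range is limited). The gripper opens to 85 mm and grips with 20 to 120 N. Pads are 22 mm wide; open, the fingers measure 114 mm over their backs; the gripper's body (76 mm by 85 mm) begins 54 mm behind the grasp point. The pads swing forward as they close: fully open they stand 13 mm farther back than shut.
Start: joints at [-1.443, 0.053, 1.613, -0, 1.476, -0.119], TCP at [0.153, -0.606, 0.231] pointing down, gripper open.
Joint ranges: [-3.01, 3.01], [-1.01, 2.22], [0.06, 2.58], [-1.02, 4.17], [0.09, 2.62], [-3.14, 3.14]. Speed limits (rad/s): [2.57, 2.57, 3.14, 3.14, 3.14, 3.14].

## Interface

Orientations are given as a unit quaternion [w, x, y, z].
In Python, from plant import manip, vision, order gives the robot as it stands.
- The arm moves only by the tool play_rows, never from a script. Its argument "steps" is a list that holds one entry, the list of rows, each a list of 6 numbers: the shift along the tool's x, y, z in mm, then the turn, a rotation vector about the tool's x, y, z in degrees. A call has 1 to 12 rows; each row is the pose to reach, as a shift and turn from the pose commanded when the call began, along the tool's axes at that moment; what a row does not reach only later rows make up. A row lasts 1/12 s, in which the tool goes at most 41.7 mm and 7.16 degrees, less where a joint would pass 70% of its speed; a pose out of reach is approached as far as the arm can. A call with a gripper value outside its range is refused whole. "claw" is the gripper's target within -1 to 1 (fully open at 1, half-way at 0, shut at -1), set as the call begins (left out, the last holds). The fingers move at their own pace and stop on an object; the grip force is fixed at half the most. Time passes only in rows, so rows that repeat a pose let the fingers close. It gives the time, the measured TCP pose, the force, the opening and the grip force at its end, in the units of the state.
- manip.state(): the state, without advancing time (a new reading comes with each control period).
- vision.grab_frame(name): name is "scene" or "top" or "wrist"; returns (picture, depth): 400x640x3 uint8, blue, green, red; 400x640 float32, m along the optical axis (not along the pixel's ray), 0 where there is no reading.
- vision.camera_info(name): a dict with "K" (3x3 intrinsics, pixels), "k1" (the pictures are not rectified: a ray, as slopes to the right and down, at radius r is drawn at 1 + k1 r^2 times it, then the intrinsics apply), "eye" and "orientation" of the camera in the world; the wrist camera has in their place "T_tool_cam" (4x4, takes a point from camera to tool coordinates, whose origin is the TCP and whose axes are the flange's). Camera axes: x right, y down, z forward; pixel columns grow to the right and rows downward; lengths in m; the calibration is good to about 2 mm. A picture is of the moment at which its call begins: read the wrist's pose just before it. camera_info takes no time and is no camera call.
- order.job_done(): hands the job in; it is judged then, once.
The state is a dict: "time": time; "joint_pos": joint angles; "joint_vel": joint speeds; "joint_efforts": joint torques, N m; "tool_pos": TCP position; "tool_rot": TCP orientation; "contact_force": force on the tool from outside, world axes, zero at the start; "ft_torque": the same for the moment, N m; "gripper_width": opening from 0.0 (shut) to 1.0 (fully open); "grasp_force": force on a finger pad.
Only numpy, scipy, OpenCV 4.12 (cv2) and the standard library are available. Lean on these libraries where they do the work, as an engineer would, in place of code of your own. Each camera call takes 0.05 s, during which the arm holds its last target. There are 200 camera calls.

## Task

Take the go gauge from its stand and try it in the bore of each of the three blue tube adapters in the rack, working from left to right: feel for the bore and push the gauge slowly straight down until its collar sits on the adapter's face or until it stops firmly inside, with a light hand only, never pressing on an adapter with more than 40 N (about four kilos); draw it out so that the adapter stays down in its nest. Put any adapter that the gauge does not go fully home in upright in the red reject tray, leave the ones that pass standing in their places in the rack, and return the gauge fully home, upright, to its stand. Leave everything else on the bench where it is.

Things in the scene. Friction and masses are not known exactly. Their poses are not given: they have to be found in the camera images.
- go_gauge: go plug gauge, 109 mm long, 120 g, at first upright in its stand. Origin: centre of the steel pin's lower end; z up along its axis. Pin 14.0 mm diameter, 45 mm long, its last 2.4 mm a lead-in cone down to 9.6 mm; collar 22 mm diameter, 45 to 49 mm above the origin; aluminium hexagonal handle 49 to 105 mm above it, 16 mm across flats (along own x and at 60 and 120 degrees to it); green end cap
- gauge_tip (a point): the centre of the gauge pin's lower end (the same point as the gauge's origin); with the gauge fully home in an adapter it is 17 mm above the adapter's underside
- gauge_handle (a point): the middle of the gauge's handle, 79 mm above its tip on the axis: where to grip it
- gauge_stand: fixed grey round stand for the gauge: 76 mm diameter foot, 34 mm diameter column, 52 mm tall, with a vertical hole 17 mm in diameter and 48 mm deep in its top. Origin: centre of its underside, z up
- stand_home (a point): where the gauge's tip is when the gauge is fully home in the stand (collar on the stand's top): on the stand's axis, 7 mm above the bench
- adapter_rack: fixed light grey rack, 74 x 238 x 32 mm, long side along its own y. Origin: centre of its underside; own x away from the robot, own y to the robot's left, z up. It has three round nests in a row 80 mm apart, each 41.5 mm in diameter and 24 mm deep, so an adapter has about 0.7 mm of play in its nest and stands out 38 mm above the rack; it can lean a little and can be lifted by a gauge that binds in it
- place_left (a point): centre of the floor of the rack's left nest as seen from the robot (8 mm above the bench); the top face of an adapter standing there is 62 mm above this point
- place_middle (a point): the same for the middle nest
- place_right (a point): the same for the right nest
- adapter_a: blue plastic tube adapter with a black rubber liner, upright: 40 mm diameter, 62 mm tall, 150 g; the three look alike. Origin: centre of its underside, on the shell's axis, z up. Bore in its top: 15.6 mm, 52 mm deep, upright, but its axis lies about 2.5 mm off the shell's axis, to an unknown side (feel or look for it). If the liner has collapsed, the bore narrows to 9 mm at 22 mm down: a firm ledge, unseen
- adapter_b: blue plastic tube adapter with a black rubber liner, upright: 40 mm diameter, 62 mm tall, 150 g; the three look alike. Origin: centre of its underside, on the shell's axis, z up. Bore in its top: 15.6 mm, 52 mm deep, upright, but its axis lies about 2.5 mm off the shell's axis, to an unknown side (feel or look for it). If the liner has collapsed, the bore narrows to 9 mm at 22 mm down: a firm ledge, unseen
- adapter_c: blue plastic tube adapter with a black rubber liner, upright: 40 mm diameter, 62 mm tall, 150 g; the three look alike. Origin: centre of its underside, on the shell's axis, z up. Bore in its top: 15.6 mm, 52 mm deep, upright, but its axis lies about 2.5 mm off the shell's axis, to an unknown side (feel or look for it). If the liner has collapsed, the bore narrows to 9 mm at 22 mm down: a firm ledge, unseen
- reject_tray: fixed open red tray, 150 mm along its own x, 130 mm along its own y, 36 mm tall, walls and floor 4 mm thick. Origin: centre of its underside
- wash_bottle: bystander: white wash bottle with red cap, 201 mm tall, standing; origin at its underside
- clip_box: bystander: small clear box of clips, 56 x 81 x 30 mm; origin at its underside
- bench_timer: bystander: white bench timer lying on its back, 82 x 58 x 22 mm; origin at its underside
- cleaner: bystander: light blue bottle with dark blue cap, 68 mm diameter, 175 mm tall, standing; origin at its underside
- label_roll: bystander: white label roll lying flat, 68 mm diameter, 41 mm tall; origin at its underside
There are look-alikes about, which are no part of the job. Leave any turquoise look-alike of the adapter_b alone. What is shaped like the adapter_c but pink is not meant.

How it is judged:
On the way, in this order (a step that is already met when the one before it is completed fails the run):
1. the gauge has been tried in the left adapter: fully home, collar within about 3 mm of its face, or pressed (over 2 N) on the ledge of the collapsed one (horizontal distance between gauge_tip and place_left below 0.008 m and angle between go_gauge's own z axis and vertical below 0.12 rad and (z of gauge_tip in the frame of place_left below 0.0205 m or (horizontal distance between adapter_b and place_left below 0.006 m and z of gauge_tip in the frame of place_left below 0.0435 m and contact force between go_gauge and adapter_b above 2 N))), for 0.1 s.
2. the gauge has been tried in the middle adapter: fully home, collar within about 3 mm of its face, or pressed (over 2 N) on the ledge of the collapsed one (horizontal distance between gauge_tip and place_middle below 0.008 m and angle between go_gauge's own z axis and vertical below 0.12 rad and (z of gauge_tip in the frame of place_middle below 0.0205 m or (horizontal distance between adapter_b and place_middle below 0.006 m and z of gauge_tip in the frame of place_middle below 0.0435 m and contact force between go_gauge and adapter_b above 2 N))), for 0.1 s.
3. the gauge has been tried in the right adapter: fully home, collar within about 3 mm of its face, or pressed (over 2 N) on the ledge of the collapsed one (horizontal distance between gauge_tip and place_right below 0.008 m and angle between go_gauge's own z axis and vertical below 0.12 rad and (z of gauge_tip in the frame of place_right below 0.0205 m or (horizontal distance between adapter_b and place_right below 0.006 m and z of gauge_tip in the frame of place_right below 0.0435 m and contact force between go_gauge and adapter_b above 2 N))), for 0.1 s.
At the end, for the whole second after the job is handed in: the adapter the gauge did not pass stands upright (within 7 degrees) on the reject tray's floor; the other two stand upright in their nests, within 6 mm of where they began; the gauge is upright and home in its stand (tip within 4 mm of the home point); all at rest (x of adapter_b in the frame of reject_tray between -0.056 and 0.056 m and y of adapter_b in the frame of reject_tray between -0.046 and 0.046 m and z of adapter_b in the frame of reject_tray between 0 and 0.009 m and angle between adapter_b's own z axis and vertical below 0.12 rad and distance of each of adapter_a, adapter_c from where it was at the start of the episode below 0.006 m and angle between each of adapter_a, adapter_c, go_gauge's own z axis and vertical below 0.08 rad and distance between gauge_tip and stand_home below 0.004 m and linear speed of each of go_gauge, adapter_a, adapter_b, adapter_c below 0.02 m/s); the robot touches nothing.
It fails at once if the gauge pressed on an adapter with more than 40 N (contact force between go_gauge and adapter_a above 40 N or contact force between go_gauge and adapter_b above 40 N or contact force between go_gauge and adapter_c above 40 N).
It fails at once if a bystander pushed out of its place by more than 20 mm (distance of any of wash_bottle, clip_box, bench_timer, cleaner, label_roll from where it was at the start of the episode above 0.02 m).
It also fails if it takes over 72 s, if anything falls off the work surface, if the arm or the gripper's body presses on something with over 40 N, if the wrist force passes 120 N, or if a joint passes its speed limit or range.

## Working session

There is one attempt and no reset: what is moved stays moved. The work goes in short steps, Python scripts to look and compute and a tool call to move; the robot and the scene stay as the last step left them, time stands still between calls to the robot, and variables do not carry over. Pictures are saved under pics/ and viewed, at most 10 in all, crops included, and the job is handed in when it is done.

Besides the shell and the picture viewer there is one more tool, called after "Emit:" as name(argument=value, ...) on one line, values as JSON. play_rows: Moves the arm, as the interface text tells. Its arguments: {"type":"object","properties":{"steps":{"type":"array"},"claw":{"type":"number"}},"required":["steps"]}

```bash
ls; mkdir -p pics; python3 - <<'E'
from plant import manip, vision, order
import cv2,numpy as np
s=manip.state(); print(s)
for n in("scene","top","wrist"):
    print(n,vision.camera_info(n))
for n in("scene","top"):
    p,d=vision.grab_frame(n); cv2.imwrite(f"pics/{n}0.png",p); np.save(f"pics/{n}0.npy",d)
E
```

```text
pics
{'time': 0.0, 'joint_pos': array([-1.44306751e+00,  5.33570991e-02,  1.61426241e+00,  8.14541291e-07,
        1.47598620e+00, -1.19016688e-01]), 'joint_vel': array([-6.47264474e-04, -1.99758944e-04, -9.04911665e-04, -6.61030060e-05,
        1.71619658e-03,  1.75030941e-04]), 'joint_efforts': array([ 3.49171478e-04, -3.93669283e+01, -3.70179391e+01, -9.88641233e-06,
        6.91876077e-03, -9.69412497e-07]), 'tool_pos': array([ 0.15256865, -0.60546775,  0.23008173]), 'tool_rot': array([-1.00651807e-03,  9.92398732e-01,  1.23059917e-01, -3.97907951e-06]), 'contact_force': array([0.46176832, 0.45993964, 0.27262484]), 'ft_torque': array([ 0.04224608, -0.00446168, -0.00313079]), 'grasp_force': 0.0, 'gripper_width': 1.0008018595824975}
scene {'K': array([[400.05403893,   0.        , 322.91525217],
       [  0.        , 400.05403893, 194.35240264],
       [  0.        ,   0.        ,   1.        ]]), 'k1': -0.016885513673409003, 'eye': array([0.13751744, 0.70345401, 1.03799701]), 'orientation': array([ 0.08726625, -0.24036834,  0.90350881, -0.34391785])}
top {'K': array([[409.09153516,   0.        , 314.58431994],
       [  0.        , 409.09153516, 193.32070457],
       [  0.        ,   0.        ,   1.        ]]), 'k1': -0.08699993202070151, 'eye': array([ 0.34818148, -0.02901833,  1.66195304]), 'orientation': array([ 0.04039507, -0.70278805,  0.70855859, -0.04900931])}
wrist {'K': array([[306.5737174 ,   0.        , 315.17275411],
       [  0.        , 306.5737174 , 199.77309589],
       [  0.        ,   0.        ,   1.        ]]), 'k1': -0.04579941931196956, 'T_tool_cam': array([[-8.09233907e-04, -9.46792132e-01, -3.21844689e-01,
         8.33855460e-02],
       [ 9.99999453e-01, -9.79333794e-04,  3.66611818e-04,
         1.18363276e-04],
       [-6.62298565e-04, -3.21844216e-01,  9.46792407e-01,
        -1.42084624e-01],
       [ 0.00000000e+00,  0.00000000e+00,  0.00000000e+00,
         1.00000000e+00]])}
```

View pics/scene0.png

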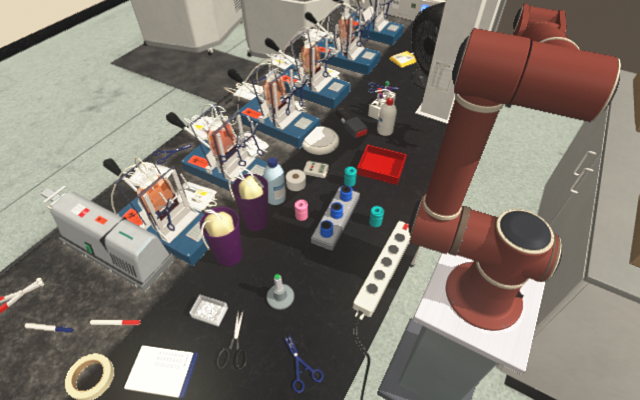

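View pics/top0.png

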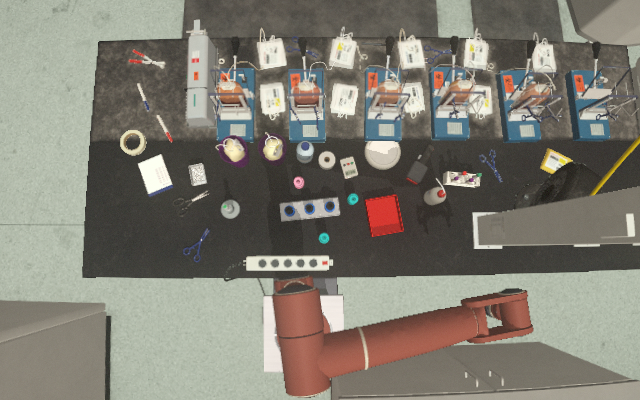

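The scene view shows the stand at (280,290), the rack's adapters at (326,229), (336,210), (347,193), turquoise look-alikes at (350,177) and (376,216), and the tray at (382,163). In the top view the stand is at (230,209), the adapters at about (290/310/330,208) and the tray at (384,216).

```bash
cat > h.py <<'E'
from plant import manip, vision, order
import cv2,numpy as np
from scipy.spatial.transform import Rotation as R
def Rq(q): return R.from_quat([q[1],q[2],q[3],q[0]])
def cam(n,s=None):
    c=vision.camera_info(n)
    if n!="wrist": return c,Rq(c["orientation"]).as_matrix(),c["eye"]
    T=c["T_tool_cam"]; M=Rq(s["tool_rot"]).as_matrix()
    return c,M@T[:3,:3],M@T[:3,3]+s["tool_pos"]
def ray(C,uv):
    c,M,e=C; D=np.array([c["k1"],0,0,0,0.])
    p=cv2.undistortPoints(np.array(uv,float).reshape(-1,1,2),c["K"],D).reshape(-1,2)
    return np.c_[p,np.ones(len(p))]@M.T
def plane(C,uv,z):
    d=ray(C,uv); return C[2]+d*((z-C[2][2])/d[:,2])[:,None]
def proj(C,P):
    c,M,e=C; q=(np.atleast_2d(P)-e)@M
    return cv2.projectPoints(q,np.zeros(3),np.zeros(3),c["K"],np.array([c["k1"],0,0,0,0.]))[0].reshape(-1,2)
def cloud(C,d):
    v,u=np.mgrid[:400,:640]; r=ray(C,np.c_[u.ravel(),v.ravel()])
    return (C[2]+r*d.reshape(-1,1)).reshape(400,640,3)
def tri(Ca,ua,Cb,ub):
    a=ray(Ca,[ua])[0];b=ray(Cb,[ub])[0];t=np.linalg.lstsq(np.c_[a,-b],Cb[2]-Ca[2],rcond=None)[0]
    return (Ca[2]+a*t[0]+Cb[2]+b*t[1])/2
def blobs(m,amin=20):
    n,l,st,ce=cv2.connectedComponentsWithStats(m.astype(np.uint8)); 
    return [(i,st[i],ce[i],l==i) for i in range(1,n) if st[i][4]>=amin]
E
python3 - <<'E'
from h import *
for n in("scene","top"):
    C=cam(n); p=cv2.imread(f"pics/{n}0.png"); d=np.load(f"pics/{n}0.npy"); P=cloud(C,d)
    h=cv2.cvtColor(p,cv2.COLOR_BGR2HSV)
    roi=(P[...,0]>.15)&(P[...,0]<.75)&(abs(P[...,1])<.7)
    for nm,lo,hi in(("blue",(105,120,40),(125,255,255)),("turq",(82,100,50),(98,255,255)),("green",(50,100,40),(78,255,255)),("red",(0,170,80),(6,255,255)),("pink",(150,60,80),(176,255,255))):
        m=(cv2.inRange(h,lo,hi)>0)&roi
        for i,st,ce,mm in blobs(m,12):
            q=P[mm]; q=q[d[mm]>0]
            print(n,nm,st,ce.round(1),np.median(q,0).round(3),q.min(0).round(3),q.max(0).round(3))
E
```

```text
scene blue [270 159   7   7  26] [273.5 162.3] [ 0.71  -0.008  0.171] [ 0.706 -0.019  0.16 ] [0.726 0.001 0.176]
scene blue [340 186  13  15 115] [346.2 194.6] [ 0.494 -0.091  0.058] [ 0.482 -0.178 -0.002] [ 0.515 -0.08   0.072]
scene blue [331 202  12  17 117] [336.9 211.8] [ 0.485 -0.011  0.058] [ 0.475 -0.067  0.027] [ 0.507 -0.002  0.072]
scene blue [321 220  12  18 113] [326.9 230.6] [0.477 0.069 0.059] [0.467 0.037 0.031] [0.495 0.077 0.072]
scene blue [286 342   8  12  20] [289.6 347.2] [0.397 0.406 0.005] [ 0.382  0.396 -0.001] [0.413 0.413 0.008]
scene blue [296 356   5  22  53] [297.2 366.5] [0.355 0.436 0.007] [ 0.339  0.414 -0.003] [0.369 0.459 0.011]
scene blue [300 360  13  12  44] [305.8 365.6] [0.335 0.424 0.007] [ 0.318  0.418 -0.001] [0.356 0.431 0.011]
scene blue [311 370  12  12  41] [317.3 376.6] [0.296 0.434 0.007] [ 0.287  0.417 -0.001] [0.314 0.443 0.01 ]
scene blue [293 379  11  13  59] [297.6 385.5] [0.331 0.473 0.006] [ 0.315  0.461 -0.003] [0.346 0.487 0.01 ]
scene turq [344 166  13  21 228] [349.9 175.8] [ 0.529 -0.186  0.042] [ 0.512 -0.28  -0.006] [ 0.5
[... 1904 characters left out ...]
35  0.15 ] [ 0.549 -0.512  0.162]
top red [ 365  194   39   43 1253] [383.7 215.2] [ 0.467 -0.331  0.006] [ 0.382 -0.402 -0.008] [ 0.554 -0.251  0.046]
top pink [218 138  30  30 192] [236.2 156.8] [0.677 0.24  0.143] [ 0.656  0.205 -0.004] [0.75  0.349 0.181]
top pink [258 140   4   9  13] [259.  144.2] [0.723 0.158 0.171] [0.711 0.152 0.147] [0.743 0.162 0.18 ]
top pink [293 177  11  12 105] [298.5 182.2] [0.6   0.013 0.058] [ 0.58  -0.004 -0.009] [0.628 0.038 0.071]
top pink [454 177   5   3  12] [455.8 178. ] [ 0.601 -0.602  0.105] [ 0.597 -0.631  0.052] [ 0.615 -0.597  0.115]
top pink [469 178   5   4  13] [471.1 179.5] [ 0.597 -0.664  0.106] [ 0.59  -0.672  0.102] [ 0.601 -0.656  0.115]
```

Emit:
play_rows(steps=[[[218,-247,40,0,0,7],[436,-493,80,0,0,14.14],[436,-493,80,0,0,14.14],[436,-493,80,0,0,14.14],[436,-493,80,0,0,14.14],[436,-493,80,0,0,14.14],[436,-493,80,0,0,14.14],[436,-493,80,0,0,14.14],[436,-493,80,0,0,14.14],[436,-493,80,0,0,14.14],[436,-493,80,0,0,14.14],[436,-493,80,0,0,14.14]]], claw=1)

```text
time: 1.1
tool_pos: [0.3809, -0.1631, 0.1705]
tool_rot: [0.0, 1.0, -0.0, 0.0]
contact_force: [0.7, -0.2, -0.4]
gripper_width: 0.995
grasp_force: 0.0
```

Emit:
play_rows(steps=[[[74,-143,20,0,0,0],[74,-143,20,0,0,0],[74,-143,20,0,0,0],[74,-143,20,0,0,0],[74,-143,20,0,0,0],[74,-143,20,0,0,0]]])

```text
time: 1.6
tool_pos: [0.4544, -0.0204, 0.1501]
tool_rot: [-0.0, 1.0, 0.002, -0.001]
contact_force: [0.3, -0.2, 0.2]
gripper_width: 1.001
grasp_force: 0.0
```

```bash
python3 - <<'E'
from h import *
s=manip.state(); print(s["time"],s["tool_pos"],s["tool_rot"])
p,d=vision.grab_frame("wrist"); cv2.imwrite("pics/w1.png",p); np.savez("pics/w1.npz",d=d,pos=s["tool_pos"],rot=s["tool_rot"])
E
```

```text
1.6 [ 0.45443595 -0.02043523  0.15010296] [-6.95791500e-05  9.99997097e-01  2.17724923e-03 -1.02976417e-03]
```

View pics/w1.png

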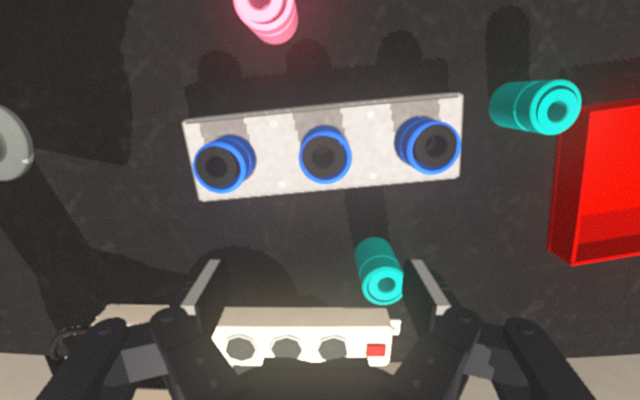

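The wrist view shows the three adapters left to right at (218,163), (325,153) and (435,144). Each has a dark bore inside a black liner ring. The stand is at the left edge.

```bash
python3 - <<'E'
from h import *
p=cv2.imread("pics/w1.png")
a=[cv2.resize(p[y-32:y+32,x-32:x+32],(260,260),interpolation=cv2.INTER_CUBIC) for x,y in((222,163),(325,153),(432,144))]
c=np.hstack(a).astype(float); c=np.clip(c*2.2,0,255).astype(np.uint8)
cv2.imwrite("pics/crop1.png",c)
g=cv2.cvtColor(p,cv2.COLOR_BGR2GRAY)
for x,y in((218,163),(325,155),(435,145)): print(g[y,x-22:x+23])
E
```

```text
[ 78  71  76  75  70  75  75  71  72  63  65  57  55  53  53  47  53  53
  52  54  54  57  58  57  57  56  55  57  59  63  70  78  77  79  80  80
  80  83  82  77  68  61  78 120 148]
[ 90  85  88  87  88  88  89  86  81  76  71  69  73  68  72  70  66  68
  69  71  73  70  67  69  65  69  70  69  66  72  72  82  82  89  88  89
  87  85  86  89  86  83  84  95 130]
[108  73  76  79  84  84  84  80  80  82  83  74  65  60  60  59  64  67
  70  67  66  62  56  55  57  57  57  52  58  54  55  54  55  64  66  71
  76  70  73  77  73  71  77 102 136]
```

View pics/crop1.png

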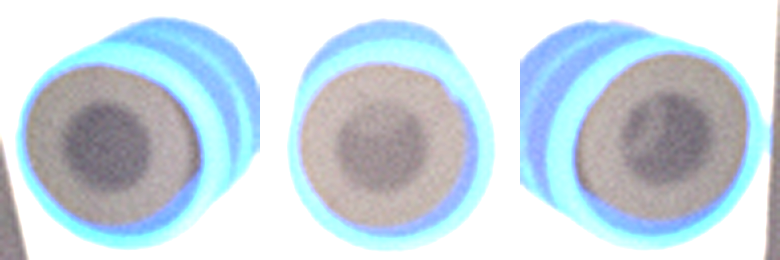

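The crop shows a dark bore disc of about 20 px in a grey liner face, for all three adapters. I'll fit these and drop the rays onto z = 70 mm.

```bash
cat >> h.py <<'E'
def bore(p,x,y,r0=17):
    g=cv2.GaussianBlur(cv2.cvtColor(p,cv2.COLOR_BGR2GRAY),(0,0),1.5)
    v,u=np.mgrid[:400,:640]; D=np.hypot(u-x,v-y)
    t=cv2.threshold(g[D<r0].reshape(-1,1),0,255,cv2.THRESH_OTSU)[0]
    m=(g<=t)&(D<r0); b=max(blobs(m),key=lambda b:b[1][4])[3]
    c=max(cv2.findContours(b.astype(np.uint8),0,1)[0],key=len); e=cv2.fitEllipse(cv2.convexHull(c))
    return e,t
E
python3 - <<'E'
from h import *
f=np.load("pics/w1.npz"); s=dict(tool_pos=f["pos"],tool_rot=f["rot"]); C=cam("wrist",s); p=cv2.imread("pics/w1.png"); P=cloud(C,f["d"])
h=cv2.cvtColor(p,cv2.COLOR_BGR2HSV)
for x,y in((216,166),(323,156),(436,145)):
    e,t=bore(p,x,y); b=plane(C,[e[0]],.07)[0]
    print(np.round(e[0],1),np.round(e[1],1),t,"bore",b.round(4), "face z",np.median(P[int(y)-17:int(y)+18,int(x)-17:int(x)+18,2]).round(4))
    q=P.reshape(-1,3); w=(abs(q[:,2]-.07)<.004)&(np.hypot(q[:,0]-b[0],q[:,1]-b[1])<.026)
    print("  face centre by depth",((q[w,:2].min(0)+q[w,:2].max(0))/2).round(4),w.sum(),np.ptp(q[w,:2],0).round(4),np.array(cv2.minEnclosingCircle((q[w,:2]*1000).astype(np.float32))[0]).round(1))
# rack top
q=P.reshape(-1,3); w=(abs(q[:,2]-.032)<.004)&(q[:,0]>.42)&(q[:,0]<.56)&(abs(q[:,1]+.02)<.15)
print("rack",cv2.minAreaRect((q[w,:2]*1000).astype(np.float32)))
C2=cam("scene");d=np.load("pics/scene0.npy");P=cloud(C2,d).reshape(-1,3)
C3=cam("top");P3=cloud(C3,np.load("pics/top0.npy")).reshape(-1,3)
for Q in(P,P3):
    w=(Q[:,2]>.045)&(Q[:,2]<.13)&(np.hypot(Q[:,0]-.5,Q[:,1]-.29)<.05); print("gauge",np.median(Q[w],0).round(4),w.sum())
    w=(Q[:,2]>.025)&(Q[:,2]<.05)&(np.hypot(Q[:,0]-.47,Q[:,1]+.33)<.14); print("tray",cv2.minAreaRect((Q[w,:2]*1000).astype(np.float32)))
E
```

```text
[215.3 166.7] [20.4 22.1] 65.0 bore [0.4879 0.0537 0.07  ] face z 0.0689
  face centre by depth [0.4865 0.0518] 1703 [0.0388 0.0402] [486.4  51.7]
[322.8 157.4] [20.8 22.7] 78.0 bore [ 0.4949 -0.0259  0.07  ] face z 0.0689
  face centre by depth [ 0.4945 -0.028 ] 1757 [0.0398 0.0394] [494.4 -27.7]
[436.3 145.7] [21.3 23. ] 68.0 bore [ 0.5041 -0.1085  0.07  ] face z 0.0691
  face centre by depth [ 0.5018 -0.1074] 1851 [0.0393 0.0406] [ 501.7 -107.4]
rack ((494.5755615234375, -27.923370361328125), (73.21805572509766, 236.91824340820312), 5.734408378601074)
gauge [0.4941 0.3035 0.0651] 183
tray ((466.3258972167969, -300.8976745605469), (156.2660369873047, 183.88307189941406), 7.097924709320068)
gauge [0.4948 0.292  0.057 ] 65
tray ((467.5915222167969, -305.4965515136719), (162.2344512939453, 176.58763122558594), 8.685766220092773)
```

Emit:
play_rows(steps=[[[0,-38,-20,0,0,0],[0,-78,-45,0,0,0],[0,-118,-45,0,0,0],[0,-158,-45,0,0,0],[0,-198,-45,0,0,0],[0,-238,-45,0,0,0],[0,-278,-45,0,0,0],[0,-313,-45,0,0,0],[0,-313,-45,0,0,0],[0,-313,-45,0,0,0],[0,-313,-45,0,0,0]]])

```text
time: 2.57
tool_pos: [0.4551, 0.2893, 0.1959]
tool_rot: [0.0, 1.0, -0.001, -0.0]
contact_force: [-0.3, -0.7, -0.7]
gripper_width: 1.001
grasp_force: 0.0
```

```bash
python3 - <<'E'
from h import *
s=manip.state(); print(s["time"],s["tool_pos"],s["tool_rot"])
p,d=vision.grab_frame("wrist"); cv2.imwrite("pics/w2.png",p); np.savez("pics/w2.npz",d=d,pos=s["tool_pos"],rot=s["tool_rot"])
C=cam("wrist",s); P=cloud(C,d); h=cv2.cvtColor(p,cv2.COLOR_BGR2HSV)
q=P.reshape(-1,3); w=(abs(q[:,2]-.052)<.004)&(np.hypot(q[:,0]-.5,q[:,1]-.29)<.04)
print("stand top",cv2.minEnclosingCircle((q[w,:2]*1000).astype(np.float32)),w.sum())
m=(cv2.inRange(h,(45,80,30),(80,255,255))>0)
for i,st,ce,mm in blobs(m,20):
    print(st,ce,np.median(P[mm],0).round(4),plane(C,[ce],.115)[0].round(4))
cv2.imwrite("pics/crop2.png",cv2.resize(p[70:230,240:400],(640,640)[:2] if 0 else (600,600),interpolation=cv2.INTER_CUBIC))
E
```

```text
2.5667 [0.45509816 0.28926725 0.19586277] [ 4.13872970e-04  9.99999491e-01 -9.16426161e-04 -7.96857464e-05]
stand top ((498.8126525878906, 294.5343322753906), 17.123310089111328) 562
[299 145  17  18 244] [307.18852459 153.20491803] [0.4989 0.2949 0.1155] [0.4987 0.2949 0.115 ]
```

View pics/crop2.png

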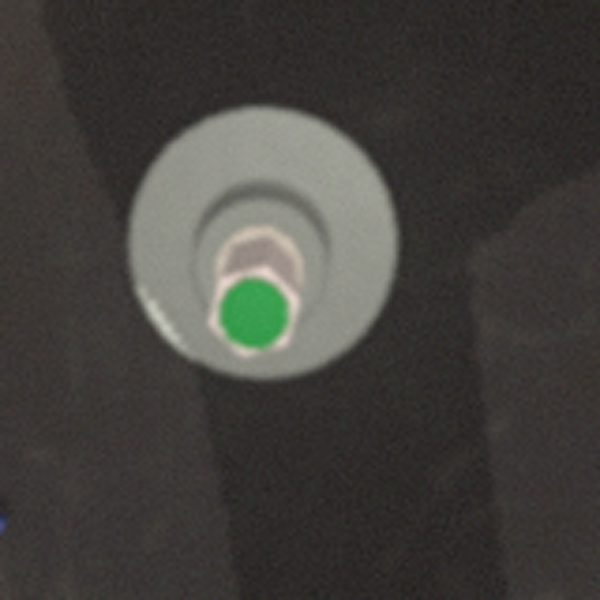

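The crop shows the gauge upright in the stand, with its hex flats facing roughly along the tool's y. The green cap is at (307,153) in the full picture.

Emit:
play_rows(steps=[[[30,-5.5,5,0,0,0],[43.7,-5.5,20,0,0,0],[43.7,-5.5,55,0,0,0],[43.7,-5.5,90,0,0,0],[43.7,-5.5,115,0,0,0],[43.7,-5.5,128,0,0,0],[43.7,-5.5,128,0,0,0],[43.7,-5.5,128,0,0,0]]])

```text
time: 3.28
tool_pos: [0.4988, 0.2953, 0.0683]
tool_rot: [0.0, 1.0, -0.001, -0.0]
contact_force: [-0.5, 0.4, 1.0]
gripper_width: 1.0
grasp_force: 0.0
```

Emit:
play_rows(steps=[[[0,0,0,0,0,0],[0,0,0,0,0,0],[0,0,0,0,0,0],[0,0,0,0,0,0],[0,0,0,0,0,0],[0,0,0,0,0,0],[0,0,0,0,0,0],[0,0,0,0,0,0]]], claw=-1)

```text
time: 3.95
tool_pos: [0.4987, 0.2966, 0.0687]
tool_rot: [-0.0, 1.0, 0.0, 0.0]
contact_force: [-0.8, -0.0, 5.1]
gripper_width: 0.183
grasp_force: 58.4
```

Emit:
play_rows(steps=[[[0,0,-15,0,0,0],[0,0,-40,0,0,0],[0,0,-70,0,0,0],[0,0,-83,0,0,0],[-2,30,-83,0,0,0],[-4,70,-83,0,0,0],[-6,110,-83,0,0,0],[-8,150,-83,0,0,0],[-10,190,-83,0,0,0],[-11,225,-83,0,0,0],[-11,241,-83,0,0,0],[-11,241,-83,0,0,0]]])

```text
time: 4.95
tool_pos: [0.4868, 0.0524, 0.15]
tool_rot: [0.001, 1.0, -0.002, -0.001]
contact_force: [0.2, 0.1, -1.4]
gripper_width: 0.189
grasp_force: 59.0
```

Emit:
play_rows(steps=[[[0,0,0,0,0,0],[0,0,0,0,0,0],[0,0,0,0,0,0]]])

```text
time: 5.2
tool_pos: [0.4872, 0.0563, 0.1506]
tool_rot: [-0.0, 1.0, 0.001, -0.0]
contact_force: [-0.8, -0.4, -1.3]
gripper_width: 0.187
grasp_force: 59.0
```

```bash
python3 - <<'E'
from h import *
s=manip.state(); print(s)
p,d=vision.grab_frame("wrist"); cv2.imwrite("pics/w3.png",p); np.savez("pics/w3.npz",d=d,pos=s["tool_pos"],rot=s["tool_rot"])
C=cam("wrist",s)
print(proj(C,np.array([s["tool_pos"]-[0,0,.0615],[.4879,.0537,.07],[.4865,.0518,.07]])))
cv2.imwrite("pics/crop3.png",np.clip(1.8*cv2.resize(p[120:320,215:415],(600,600),interpolation=cv2.INTER_CUBIC).astype(float),0,255).astype(np.uint8))
E
```

```text
{'time': 5.2, 'joint_pos': array([-3.69281778e-02, -2.12748962e-01,  2.00044484e+00,  3.46148149e-04,
        1.35451640e+00,  1.53227972e+00]), 'joint_vel': array([ 0.00594043, -0.00073082, -0.00473691, -0.00198334,  0.0024062 ,
       -0.00200658]), 'joint_efforts': array([-4.17876430e-01, -2.70686603e+01, -3.64115453e+01, -1.60176860e-02,
        2.88995187e-03,  2.74147322e-03]), 'tool_pos': array([0.4872206 , 0.05634483, 0.15057662]), 'tool_rot': array([-1.80594160e-04,  9.99999651e-01,  7.57019635e-04, -3.03215844e-04]), 'contact_force': array([-0.7537492 , -0.39536016, -1.33744859]), 'ft_torque': array([ 0.01858803,  0.01591626, -0.00688797]), 'grasp_force': 59.04212884604931, 'gripper_width': 0.18664605217545807}
[[315.1198365  218.53398669]
 [318.53200382 208.35992366]
 [320.97283085 210.05272576]]
```

View pics/crop3.png

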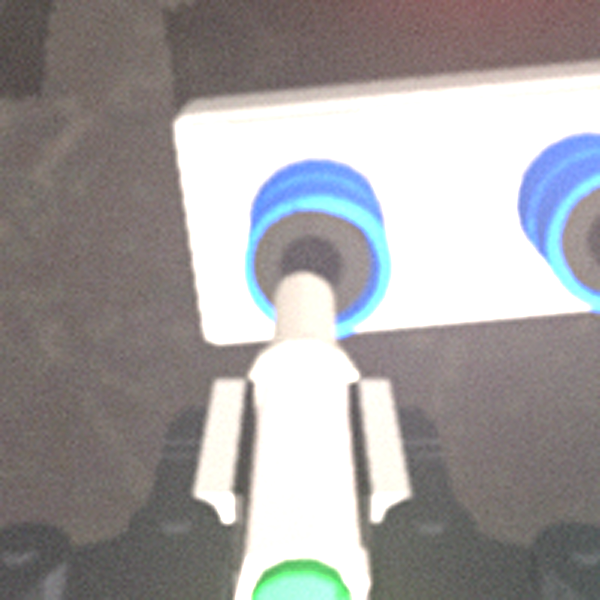

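The crop shows the pin hanging straight, its end at about (316,212) in the full picture. The left bore sits just behind it and slightly to the right, at about u 319. I'll measure the remaining offset in numbers.

```bash
python3 - <<'E'
from h import *
f=np.load("pics/w3.npz"); s=dict(tool_pos=f["pos"],tool_rot=f["rot"]); C=cam("wrist",s); p=cv2.imread("pics/w3.png"); d=f["d"]
g=cv2.cvtColor(p,cv2.COLOR_BGR2GRAY)
for v in range(206,236,2): print(v,g[v,298:342:2], d[v,316].round(3))
P=cloud(C,d);q=P.reshape(-1,3); w=(abs(q[:,2]-.07)<.004)&(np.hypot(q[:,0]-.487,q[:,1]-.052)<.026)
print(cv2.minEnclosingCircle((q[w,:2]*1000).astype(np.float32)))
for z in(.095,.105,.115,.125):
    t=s["tool_pos"]+[0,0,z-s["tool_pos"][2]]; print(z,proj(C,t+np.array([[0,0,0],[0,.007,0],[0,-.007,0]])).round(1).tolist())
E
```

```text
206 [120  81  81  78  82  74  63  60  67  66  62  60  64  59  64  73  84  88
  84  89  87  94] 0.265
208 [118  78  86  82  78  67  62  61  62  62  63  64  66  60  63  69  82  85
  88  88  84  88] 0.26
210 [124  79  78  81  79  74  65  70  88  93  82  67  63  64  62  74  81  86
  86  88  88  87] 0.255
212 [129  89  77  82  78  79 106 123 136 140 141 123  90  63  68  77  86  87
  88  88  83  92] 0.212
214 [134 101  80  81  81 103 132 133 137 143 148 145 138 101  71  79  86  84
  86  90  86 101] 0.209
216 [146 130  83  80  87 119 133 134 139 144 146 145 150 134  87  82  88  83
  83  87  84 117] 0.205
218 [171 141 111  77  99 126 131 134 138 143 146 145 148 145 103  80  85  85
  85  88  92 143] 0.203
220 [215 145 137  95 103 126 132 136 138 142 145 147 147 143 112  83  82  87
  84  89 129 156] 0.199
222 [236 189 145 136 118 125 134 135 139 141 144 146 148 145 115  84  86  86
  84 116 154 173] 0.196
224 [238 236 184 149 136 128 134 135 135 141 148 149 147 146 123  84  82  90
 123 151 168 215] 0.192
226 [238 237 234 185 133 127 135 135 139 144 144 146 144 148 126  92 106 137
 160 172 212 234] 0.189
228 [237 238 238 233 146 128 133 135 139 144 147 148 147 145 144 147 158 171
 185 212 227 222] 0.187
230 [235 235 237 227 142 125 133 135 135 141 144 148 147 147 159 161 148 139
 144 133 122 113] 0.184
232 [221 212 198 178 130 132 136 137 139 140 143 144 148 148 136 110  85  75
  73  76  77  78] 0.173
234 [ 98  89  87  98 124 144 167 175 178 184 188 181 163 147 128  86  72  75
  74  79  78  78] 0.17
((486.6072998046875, 51.70222854614258), 20.17659568786621)
0.095 [[315.1, 221.8], [305.1, 221.8], [325.1, 221.8]]
0.105 [[315.1, 227.6], [304.6, 227.6], [325.6, 227.6]]
0.115 [[315.1, 234.0], [304.1, 234.0], [326.1, 234.0]]
0.125 [[315.1, 241.1], [303.6, 241.1], [326.7, 241.1]]
```

Emit:
play_rows(steps=[[[0,1.8,3,0,0,0],[0.2,1.8,10,0,0,0],[0.2,1.8,16,0,0,0],[0.2,1.8,19,0,0,0],[0.2,1.8,20.5,0,0,0],[0.2,1.8,21,0,0,0],[0.2,1.8,21,0,0,0],[0.2,1.8,21,0,0,0]]])

```text
time: 5.92
tool_pos: [0.4877, 0.0535, 0.1301]
tool_rot: [0.0, 1.0, -0.0, 0.0]
contact_force: [-0.3, 0.5, -0.9]
gripper_width: 0.185
grasp_force: 59.1
```

Emit:
play_rows(steps=[[[0,0,1,0,0,0],[0,0,2,0,0,0],[0,0,3,0,0,0],[0,0,4,0,0,0],[0,0,4,0,0,0],[0,0,4,0,0,0]]])

```text
time: 6.42
tool_pos: [0.4876, 0.0536, 0.1259]
tool_rot: [-0.0, 1.0, 0.0, -0.0]
contact_force: [-0.4, 0.2, -1.5]
gripper_width: 0.189
grasp_force: 59.1
```

Emit:
play_rows(steps=[[[0,0,2,0,0,0],[0,0,4,0,0,0],[0,0,6,0,0,0],[0,0,8,0,0,0],[0,0,10,0,0,0],[0,0,12,0,0,0],[0,0,13,0,0,0],[0,0,13,0,0,0]]])

```text
time: 7.08
tool_pos: [0.4874, 0.0535, 0.1126]
tool_rot: [-0.0, 1.0, -0.0, -0.0]
contact_force: [0.8, 0.7, -1.6]
gripper_width: 0.187
grasp_force: 59.1
```

Emit:
play_rows(steps=[[[0,0,1,0,0,0],[0,0,2,0,0,0],[0,0,3,0,0,0],[0,0,4,0,0,0],[0,0,4,0,0,0],[0,0,4,0,0,0]]])

```text
time: 7.58
tool_pos: [0.4875, 0.0535, 0.1088]
tool_rot: [0.0, 1.0, 0.0, -0.0]
contact_force: [0.7, 0.8, -2.3]
gripper_width: 0.187
grasp_force: 59.1
```

Emit:
play_rows(steps=[[[0,0,1,0,0,0],[0,0,2,0,0,0],[0,0,3,0,0,0],[0,0,3,0,0,0],[0,0,3,0,0,0]]])

```text
time: 8.0
tool_pos: [0.4875, 0.0535, 0.1058]
tool_rot: [0.0, 1.0, 0.0, -0.0]
contact_force: [-0.1, 0.9, -1.9]
gripper_width: 0.187
grasp_force: 59.1
```

Emit:
play_rows(steps=[[[0,0,2,0,0,0],[0,0,4,0,0,0],[0,0,6,0,0,0],[0,0,8,0,0,0],[0,0,10,0,0,0],[0,0,12,0,0,0],[0,0,14,0,0,0],[0,0,16,0,0,0],[0,0,17,0,0,0],[0,0,17,0,0,0]]])

```text
time: 8.83
tool_pos: [0.4874, 0.0534, 0.0886]
tool_rot: [0.0, 1.0, 0.0, -0.0]
contact_force: [0.7, 0.5, -2.0]
gripper_width: 0.185
grasp_force: 59.0
```

Emit:
play_rows(steps=[[[0,0,0.5,0,0,0],[0,0,1,0,0,0],[0,0,1.5,0,0,0],[0,0,1.5,0,0,0],[0,0,1.5,0,0,0]]])

```text
time: 9.25
tool_pos: [0.4875, 0.0534, 0.0874]
tool_rot: [0.0, 1.0, 0.0, -0.0]
contact_force: [0.9, 0.3, -1.7]
gripper_width: 0.185
grasp_force: 59.0
```

Still no contact, so I'll go another 1.5 mm to find the collar.

Emit:
play_rows(steps=[[[0,0,0.5,0,0,0],[0,0,1,0,0,0],[0,0,1.5,0,0,0],[0,0,1.5,0,0,0],[0,0,1.5,0,0,0]]])

```text
time: 9.67
tool_pos: [0.4879, 0.0535, 0.0867]
tool_rot: [0.0, 1.0, 0.0, 0.0]
contact_force: [-2.1, -0.4, 5.3]
gripper_width: 0.185
grasp_force: 59.5
```

Emit:
play_rows(steps=[[[0,0,-2,0,0,0],[0,0,-5,0,0,0],[0,0,-9,0,0,0],[0,0,-14,0,0,0],[0,0,-19,0,0,0],[0,0,-24,0,0,0],[0,0,-30,0,0,0],[0,0,-36,0,0,0],[0,0,-42,0,0,0],[0,0,-49,0,0,0],[0,0,-57,0,0,0],[0,0,-65,0,0,0]]])

```text
time: 10.67
tool_pos: [0.4876, 0.0535, 0.1518]
tool_rot: [0.0, 1.0, -0.0, 0.0]
contact_force: [-0.1, -0.2, -1.8]
gripper_width: 0.188
grasp_force: 59.0
```

Emit:
play_rows(steps=[[[1,10,0,0,0,0],[3,35,0,0,0,0],[5,60,0,0,0,0],[7,76,0,0,0,0],[7,79.4,0,0,0,0],[7,79.4,0,0,0,0],[7,79.4,0,0,0,0],[7,79.4,0,0,0,0]]])

```text
time: 11.33
tool_pos: [0.4944, -0.0253, 0.1508]
tool_rot: [-0.0, 1.0, 0.0, -0.0]
contact_force: [0.5, -0.9, -2.0]
gripper_width: 0.188
grasp_force: 59.1
```

```bash
cat >> h.py <<'E'
def check(fn,b,sh):
    """hover check: shell and bore seen now against the earlier estimate"""
    s=manip.state(); p,d=vision.grab_frame("wrist"); cv2.imwrite(fn,p); C=cam("wrist",s)
    print(s["time"],s["tool_pos"].round(4),s["contact_force"].round(1))
    q=cloud(C,d).reshape(-1,3)
    for t in sh:
        w=(abs(q[:,2]-.07)<.004)&(np.hypot(q[:,0]-t[0],q[:,1]-t[1])<.026)
        c,r=cv2.minEnclosingCircle((q[w,:2]*1000).astype(np.float32)); print("shell",np.round(c,1),round(r,1),np.median(q[w,2]).round(4))
    print("need TCP",b,"tool shift mm",((np.array(b)-s["tool_pos"][:2])*[1000,-1000]).round(1))
E
python3 - <<'E'
from h import *
check("pics/w4.png",[.4946,-.0261],[(.4866,.0518),(.4945,-.028),(.5018,-.1074)])
E
```

```text
11.3333 [ 0.4944 -0.0253  0.1508] [ 0.5 -0.9 -2. ]
shell [486.2  51.5] 20.5 0.0689
shell [494.4 -27.8] 20.2 0.069
shell [ 502.4 -107.4] 20.6 0.069
need TCP [0.4946, -0.0261] tool shift mm [0.2 0.8]
```

Emit:
play_rows(steps=[[[0.2,0.7,4,0,0,0],[0.2,0.7,12,0,0,0],[0.2,0.7,17,0,0,0],[0.2,0.7,19,0,0,0],[0.2,0.7,21,0,0,0],[0.2,0.7,22.5,0,0,0],[0.2,0.7,22.5,0,0,0],[0.2,0.7,22.5,0,0,0]]])

```text
time: 12.05
tool_pos: [0.4947, -0.0266, 0.1283]
tool_rot: [-0.0, 1.0, 0.0, -0.0]
contact_force: [0.4, -0.3, -1.3]
gripper_width: 0.184
grasp_force: 59.2
```

Emit:
play_rows(steps=[[[0,0,1,0,0,0],[0,0,2,0,0,0],[0,0,3,0,0,0],[0,0,4,0,0,0],[0,0,4,0,0,0]]])

```text
time: 12.47
tool_pos: [0.4947, -0.0266, 0.1242]
tool_rot: [-0.0, 1.0, -0.0, -0.0]
contact_force: [-0.0, 0.0, -1.4]
gripper_width: 0.185
grasp_force: 59.2
```

Emit:
play_rows(steps=[[[0,0,2,0,0,0],[0,0,4,0,0,0],[0,0,6,0,0,0],[0,0,8,0,0,0],[0,0,10,0,0,0],[0,0,12,0,0,0],[0,0,13,0,0,0],[0,0,13.5,0,0,0],[0,0,14,0,0,0],[0,0,14.5,0,0,0],[0,0,14.5,0,0,0]]])

```text
time: 13.38
tool_pos: [0.4948, -0.0266, 0.1099]
tool_rot: [-0.0, 1.0, 0.0, -0.0]
contact_force: [0.3, 1.0, -0.4]
gripper_width: 0.186
grasp_force: 59.1
```

Emit:
play_rows(steps=[[[0,0,0.5,0,0,0],[0,0,1,0,0,0],[0,0,1.5,0,0,0],[0,0,1.5,0,0,0],[0,0,1.5,0,0,0]]])

```text
time: 13.8
tool_pos: [0.4947, -0.0266, 0.1084]
tool_rot: [0.0, 1.0, -0.0, -0.0]
contact_force: [0.0, -0.1, -1.0]
gripper_width: 0.193
grasp_force: 59.1
```

Emit:
play_rows(steps=[[[0,0,0.5,0,0,0],[0,0,1,0,0,0],[0,0,1.5,0,0,0],[0,0,2,0,0,0],[0,0,2,0,0,0]]])

```text
time: 14.22
tool_pos: [0.4947, -0.0265, 0.1063]
tool_rot: [-0.0, 1.0, 0.0, -0.0]
contact_force: [-0.5, 0.4, -0.9]
gripper_width: 0.184
grasp_force: 59.1
```

Emit:
play_rows(steps=[[[0,0,2,0,0,0],[0,0,4,0,0,0],[0,0,6,0,0,0],[0,0,8,0,0,0],[0,0,10,0,0,0],[0,0,12,0,0,0],[0,0,14,0,0,0],[0,0,16,0,0,0],[0,0,17,0,0,0],[0,0,18,0,0,0],[0,0,18,0,0,0]]])

```text
time: 15.13
tool_pos: [0.4946, -0.0266, 0.0882]
tool_rot: [0.0, 1.0, 0.0, -0.0]
contact_force: [0.7, 0.8, -2.1]
gripper_width: 0.185
grasp_force: 59.1
```

Emit:
play_rows(steps=[[[0,0,0.5,0,0,0],[0,0,1,0,0,0],[0,0,1.5,0,0,0],[0,0,2,0,0,0],[0,0,2,0,0,0],[0,0,2,0,0,0]]])

```text
time: 15.63
tool_pos: [0.4949, -0.0266, 0.0867]
tool_rot: [0.0, 1.0, 0.0, 0.0]
contact_force: [-0.7, 1.6, 0.6]
gripper_width: 0.185
grasp_force: 59.3
```

Emit:
play_rows(steps=[[[0,0,-2,0,0,0],[0,0,-5,0,0,0],[0,0,-9,0,0,0],[0,0,-14,0,0,0],[0,0,-19,0,0,0],[0,0,-24,0,0,0],[0,0,-30,0,0,0],[0,0,-36,0,0,0],[0,0,-42,0,0,0],[0,0,-49,0,0,0],[0,0,-57,0,0,0],[0,0,-65,0,0,0]]])

```text
time: 16.63
tool_pos: [0.4948, -0.0266, 0.1523]
tool_rot: [0.0, 1.0, -0.0, 0.0]
contact_force: [-1.3, -0.0, -2.4]
gripper_width: 0.19
grasp_force: 59.1
```

Emit:
play_rows(steps=[[[1,10,0,0,0,0],[3,35,0,0,0,0],[6,60,0,0,0,0],[9,77,0,0,0,0],[9.1,82.1,0,0,0,0],[9.1,82.1,0,0,0,0],[9.1,82.1,0,0,0,0],[9.1,82.1,0,0,0,0]]])

```text
time: 17.3
tool_pos: [0.5036, -0.1081, 0.1512]
tool_rot: [-0.0, 1.0, 0.0, -0.0]
contact_force: [0.1, -0.2, -1.1]
gripper_width: 0.184
grasp_force: 59.1
```

```bash
python3 - <<'E'
from h import *
check("pics/w5.png",[.5038,-.1087],[(.4866,.0518),(.4945,-.028),(.502,-.1074)])
E
```

```text
17.3 [ 0.5036 -0.1081  0.1512] [ 0.1 -0.2 -1.1]
shell [486.5  51.7] 20.7 0.0688
shell [493.5 -28.5] 20.6 0.0689
shell [ 502.3 -107.6] 20.3 0.0689
need TCP [0.5038, -0.1087] tool shift mm [0.2 0.6]
```

Emit:
play_rows(steps=[[[0.2,0.3,4,0,0,0],[0.2,0.3,12,0,0,0],[0.2,0.3,17,0,0,0],[0.2,0.3,19,0,0,0],[0.2,0.3,21,0,0,0],[0.2,0.3,22.5,0,0,0],[0.2,0.3,22.5,0,0,0],[0.2,0.3,22.5,0,0,0]]])

```text
time: 18.02
tool_pos: [0.5041, -0.109, 0.129]
tool_rot: [-0.0, 1.0, -0.0, 0.0]
contact_force: [-0.1, 0.9, -1.4]
gripper_width: 0.189
grasp_force: 59.1
```

Emit:
play_rows(steps=[[[0,0,1,0,0,0],[0,0,2,0,0,0],[0,0,3,0,0,0],[0,0,4,0,0,0],[0,0,4,0,0,0]]])

```text
time: 18.43
tool_pos: [0.504, -0.1089, 0.1247]
tool_rot: [-0.0, 1.0, 0.0, -0.0]
contact_force: [-0.7, 0.2, -2.1]
gripper_width: 0.188
grasp_force: 59.1
```

Emit:
play_rows(steps=[[[0,0,2,0,0,0],[0,0,4,0,0,0],[0,0,6,0,0,0],[0,0,8,0,0,0],[0,0,10,0,0,0],[0,0,12,0,0,0],[0,0,13,0,0,0],[0,0,13.5,0,0,0],[0,0,13.5,0,0,0]]])

```text
time: 19.18
tool_pos: [0.504, -0.1089, 0.1113]
tool_rot: [-0.0, 1.0, 0.0, -0.0]
contact_force: [-0.2, 0.5, -2.2]
gripper_width: 0.19
grasp_force: 59.1
```

Emit:
play_rows(steps=[[[0,0,0.5,0,0,0],[0,0,1,0,0,0],[0,0,1.5,0,0,0],[0,0,2,0,0,0],[0,0,2,0,0,0]]])

```text
time: 19.6
tool_pos: [0.5043, -0.1089, 0.1098]
tool_rot: [-0.0, 1.0, -0.0, 0.0]
contact_force: [-0.1, 1.2, -1.0]
gripper_width: 0.185
grasp_force: 59.3
```

Emit:
play_rows(steps=[[[0,0,0.5,0,0,0],[0,0,1,0,0,0],[0,0,1,0,0,0],[0,0,1,0,0,0]]])

```text
time: 19.93
tool_pos: [0.5047, -0.109, 0.1095]
tool_rot: [0.0, 1.0, 0.0, 0.001]
contact_force: [-1.3, 2.5, 5.5]
gripper_width: 0.186
grasp_force: 59.7
```

Emit:
play_rows(steps=[[[0,0,0.5,0,0,0],[0,0,0.5,0,0,0],[0,0,0.5,0,0,0]]])

```text
time: 20.18
tool_pos: [0.5048, -0.109, 0.1095]
tool_rot: [0.0, 1.0, 0.0, 0.001]
contact_force: [-1.9, 2.5, 7.3]
gripper_width: 0.187
grasp_force: 59.9
```

The right adapter stops firmly 22 mm down, so it is the reject. I'll draw the gauge out and take it back to the stand.

Emit:
play_rows(steps=[[[0,0,-2,0,0,0],[0,0,-5,0,0,0],[0,0,-9,0,0,0],[0,0,-14,0,0,0],[0,0,-19,0,0,0],[0,0,-25,0,0,0],[0,0,-32,0,0,0],[0,0,-42,0,0,0],[0,0,-50,0,0,0]]])

```text
time: 20.93
tool_pos: [0.5044, -0.1091, 0.1594]
tool_rot: [0.0, 1.0, 0.0, 0.0]
contact_force: [-0.6, -1.1, -1.2]
gripper_width: 0.185
grasp_force: 59.1
```

Emit:
play_rows(steps=[[[0,-15,0,0,0,0],[-1,-45,0,0,0,0],[-1,-85,0,0,0,0],[-2,-125,0,0,0,0],[-3,-165,0,0,0,0],[-4,-205,0,0,0,0],[-5,-245,0,0,0,0],[-5,-285,0,0,0,0],[-5.7,-325,0,0,0,0],[-5.7,-365,0,0,0,0],[-5.7,-395,0,0,0,0],[-5.7,-403,0,0,0,0]]])

```text
time: 21.93
tool_pos: [0.4981, 0.2982, 0.1591]
tool_rot: [-0.001, 1.0, 0.002, 0.001]
contact_force: [0.0, 0.1, -0.9]
gripper_width: 0.191
grasp_force: 59.2
```

Emit:
play_rows(steps=[[[0,0,0,0,0,0],[0,0,0,0,0,0],[0,0,0,0,0,0],[0,0,0,0,0,0]]])

```text
time: 22.27
tool_pos: [0.4986, 0.2926, 0.1581]
tool_rot: [0.0, 1.0, -0.001, -0.0]
contact_force: [-0.4, -0.5, -1.8]
gripper_width: 0.187
grasp_force: 59.1
```

```bash
python3 - <<'E'
from h import *
s=manip.state(); print(s["time"],s["tool_pos"],s["tool_rot"],s["contact_force"])
p,d=vision.grab_frame("wrist"); cv2.imwrite("pics/w6.png",p)
C=cam("wrist",s); P=cloud(C,d); q=P.reshape(-1,3); w=(abs(q[:,2]-.052)<.004)&(np.hypot(q[:,0]-.5,q[:,1]-.29)<.04)
print("stand top",cv2.minEnclosingCircle((q[w,:2]*1000).astype(np.float32)),w.sum())
print("need",((np.array([.4984,.2943])-s["tool_pos"][:2])*[1000,-1000]).round(1))
cv2.imwrite("pics/crop6.png",np.clip(1.5*cv2.resize(p[120:320,215:415],(600,600),interpolation=cv2.INTER_CUBIC).astype(float),0,255).astype(np.uint8))
E
```

```text
22.2667 [0.49863864 0.29260183 0.1580751 ] [ 1.92562977e-04  9.99999549e-01 -9.29729126e-04 -6.38262784e-06] [-0.42694818 -0.49576056 -1.78112156]
stand top ((498.8374938964844, 294.3885498046875), 17.24799346923828) 843
need [-0.2 -1.7]
```

View pics/crop6.png

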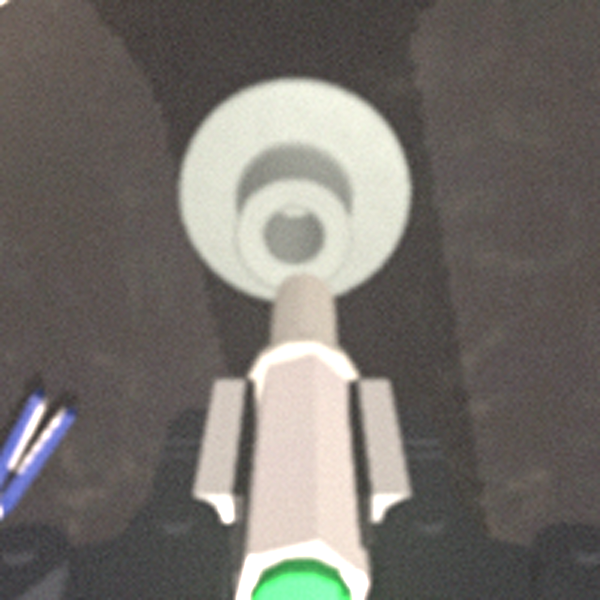

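The crop shows the pin tip at u≈304, slightly right of the stand's hole at u≈295, about 2 mm off. I'll shift 2 mm and go down to just inside the hole.

Emit:
play_rows(steps=[[[0,-2,5,0,0,0],[0,-2,15,0,0,0],[0,-2,28,0,0,0],[0,-2,38,0,0,0],[0,-2,42,0,0,0],[0,-2,44,0,0,0],[0,-2,46,0,0,0],[0,-2,47,0,0,0],[0,-2,47,0,0,0]]])

```text
time: 23.07
tool_pos: [0.4986, 0.2962, 0.1112]
tool_rot: [-0.0, 1.0, 0.0, 0.0]
contact_force: [0.2, -0.2, -0.9]
gripper_width: 0.189
grasp_force: 59.2
```

Emit:
play_rows(steps=[[[0,1.2,0,0,0,0],[0,1.2,1,0,0,0],[0,1.2,2,0,0,0],[0,1.2,4,0,0,0],[0,1.2,6,0,0,0],[0,1.2,6,0,0,0]]])

```text
time: 23.57
tool_pos: [0.498, 0.2947, 0.1043]
tool_rot: [0.0, 1.0, 0.0, -0.0]
contact_force: [-0.9, -0.2, -3.1]
gripper_width: 0.185
grasp_force: 59.2
```

Emit:
play_rows(steps=[[[0.3,0,3,0,0,0],[0.3,0,7,0,0,0],[0.3,0,11,0,0,0],[0.3,0,15,0,0,0],[0.3,0,19,0,0,0],[0.3,0,23,0,0,0],[0.3,0,27,0,0,0],[0.3,0,31,0,0,0],[0.3,0,33,0,0,0],[0.3,0,34,0,0,0],[0.3,0,35,0,0,0],[0.3,0,35,0,0,0]]])

```text
time: 24.57
tool_pos: [0.4987, 0.2948, 0.0699]
tool_rot: [-0.0, 1.0, 0.0, -0.0]
contact_force: [-0.8, -0.4, -1.3]
gripper_width: 0.188
grasp_force: 59.2
```

Emit:
play_rows(steps=[[[0,0,0.5,0,0,0],[0,0,1,0,0,0],[0,0,1,0,0,0]]])

```text
time: 24.82
tool_pos: [0.4987, 0.2949, 0.0691]
tool_rot: [-0.0, 1.0, -0.0, 0.0]
contact_force: [0.4, 0.3, -1.6]
gripper_width: 0.188
grasp_force: 59.2
```

Emit:
play_rows(steps=[[[0,0,0.3,0,0,0],[0,0,0.3,0,0,0],[0,0,0.3,0,0,0],[0,0,0.3,0,0,0],[0,0,0.3,0,0,0],[0,0,0.3,0,0,0],[0,0,0.3,0,0,0]]], claw=1)

```text
time: 25.4
tool_pos: [0.4987, 0.2948, 0.0687]
tool_rot: [-0.0, 1.0, 0.0, 0.0]
contact_force: [0.1, -0.5, -0.3]
gripper_width: 0.995
grasp_force: 0.0
```

Emit:
play_rows(steps=[[[0,0,-10,0,0,0],[0,0,-35,0,0,0],[0,0,-70,0,0,0],[0,0,-105,0,0,0],[-10,0,-125,0,0,0],[-40,0,-128,0,0,0],[-44,0,-128,0,0,0],[-44,0,-128,0,0,0]]])

```text
time: 26.07
tool_pos: [0.4539, 0.2951, 0.1978]
tool_rot: [-0.0, 1.0, 0.001, 0.001]
contact_force: [-0.0, 0.2, -0.1]
gripper_width: 0.997
grasp_force: 0.0
```

```bash
python3 - <<'E'
from h import *
s=manip.state(); print(s["time"],s["tool_pos"],s["tool_rot"],s["gripper_width"])
p,d=vision.grab_frame("wrist"); cv2.imwrite("pics/w7.png",p)
C=cam("wrist",s); P=cloud(C,d); h=cv2.cvtColor(p,cv2.COLOR_BGR2HSV)
for i,st,ce,mm in blobs(cv2.inRange(h,(45,80,30),(80,255,255))>0,20):
    print("cap",st,ce,np.median(P[mm],0).round(4))
# tray by red mask in first scene/top pictures: rim corners
for n in("top","scene"):
    C=cam(n); p=cv2.imread(f"pics/{n}0.png"); hh=cv2.cvtColor(p,cv2.COLOR_BGR2HSV); m=cv2.inRange(hh,(0,150,60),(8,255,255))
    b=max(blobs(m>0),key=lambda b:b[1][4])[3]; P=cloud(C,np.load(f"pics/{n}0.npy"))
    q=P[b]; w=abs(q[:,2]-.004)<.004; print(n,"floor",cv2.minAreaRect((q[w,:2]*1000).astype(np.float32)),np.median(q[w],0).round(3))
    cn=max(cv2.findContours(b.astype(np.uint8),0,1)[0],key=len).reshape(-1,2)
    print("outline at rim",cv2.minAreaRect((plane(C,cn,.036)[:,:2]*1000).astype(np.float32)))
E
```

```text
26.0667 [0.4538991  0.29508966 0.19783582] [-3.67575612e-04  9.99999461e-01  5.81191020e-04  7.77906152e-04] 0.997040809673705
cap [308 143  17  18 242] [315.93801653 151.0661157 ] [0.4989 0.2945 0.1153]
top floor ((467.6029052734375, -327.6918640136719), (156.27783203125, 131.68283081054688), 9.172345161437988) [ 0.468 -0.331  0.004]
outline at rim ((465.6861572265625, -325.2280578613281), (153.5390625, 134.91004943847656), 9.335755348205566)
scene floor ((473.3975830078125, -339.9129333496094), (162.0095977783203, 173.98236083984375), 9.508180618286133) [ 0.469 -0.336  0.003]
outline at rim ((462.7654724121094, -307.5401611328125), (156.8035125732422, 167.089599609375), 8.985398292541504)
```

The gauge is home, with its cap back at the starting pose. Next I'll go to the right adapter.

Emit:
play_rows(steps=[[[3,15,0,0,0,0],[8,45,5,0,0,0],[12,85,10,0,0,0],[16,125,20,0,0,0],[20,165,30,0,0,0],[24,205,40,0,0,0],[28,245,50,0,0,0],[32,285,55,0,0,0],[38,325,58,0,0,0],[44,365,58,0,0,0],[48,393,58,0,0,0],[48,402.9,58,0,0,0]]], claw=0.4)

```text
time: 27.12
tool_pos: [0.5031, -0.1123, 0.1381]
tool_rot: [0.0, 1.0, -0.002, -0.0]
contact_force: [-0.2, 0.2, 0.7]
gripper_width: 0.702
grasp_force: 0.0
```

Emit:
play_rows(steps=[[[0,0,0,0,0,0],[0,0,0,0,0,0],[0,0,0,0,0,0],[0,0,0,0,0,0]]])

```text
time: 27.45
tool_pos: [0.5026, -0.1066, 0.1384]
tool_rot: [-0.0, 1.0, 0.001, -0.0]
contact_force: [0.2, -0.3, -0.9]
gripper_width: 0.697
grasp_force: 0.0
```

```bash
python3 - <<'E'
from h import *
check("pics/w8.png",[.5020,-.1078],[(.4866,.0518),(.4945,-.028),(.502,-.1074)])
E
```

```text
27.45 [ 0.5026 -0.1066  0.1384] [ 0.2 -0.3 -0.9]
shell [486.9  51.4] 20.7 0.0689
shell [494.2 -28.2] 20.6 0.0689
shell [ 502.3 -108.5] 20.3 0.0689
need TCP [0.502, -0.1078] tool shift mm [-0.6  1.2]
```

View pics/w8.png

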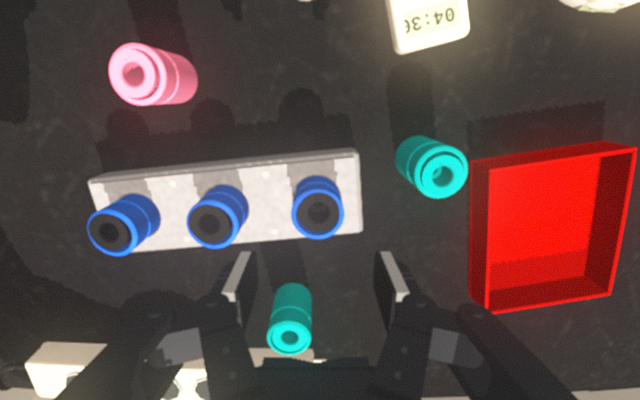

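The picture shows all three adapters still down in the rack. The right one, at (318,208), is centred between the fingers, and the tray is on the right at (550,225). I'll descend and grip.

Emit:
play_rows(steps=[[[-0.5,0.8,10,0,0,0],[-0.5,0.8,35,0,0,0],[-0.5,0.8,62,0,0,0],[-0.5,0.8,82,0,0,0],[-0.5,0.8,93,0,0,0],[-0.5,0.8,98,0,0,0],[-0.5,0.8,98,0,0,0]]])

```text
time: 28.08
tool_pos: [0.5014, -0.1082, 0.0394]
tool_rot: [-0.0, 1.0, 0.0, -0.001]
contact_force: [0.2, -0.3, -0.0]
gripper_width: 0.7
grasp_force: 0.0
```

Emit:
play_rows(steps=[[[0,0,0,0,0,0],[0,0,0,0,0,0],[0,0,0,0,0,0],[0,0,0,0,0,0],[0,0,0,0,0,0]]], claw=-1)

```text
time: 28.5
tool_pos: [0.5035, -0.1089, 0.0425]
tool_rot: [0.0, 1.0, -0.0, 0.001]
contact_force: [-0.9, 3.5, 5.7]
gripper_width: 0.428
grasp_force: 59.8
```

Emit:
play_rows(steps=[[[0,0,-3,0,0,0],[0,0,-8,0,0,0],[0,0,-14,0,0,0],[0,0,-20,0,0,0],[0,0,-27,0,0,0],[0,0,-35,0,0,0],[0,0,-45,0,0,0],[0,0,-60,0,0,0],[0,0,-80,0,0,0],[0,0,-88,0,0,0],[0,0,-88,0,0,0]]])

```text
time: 29.42
tool_pos: [0.504, -0.1098, 0.1322]
tool_rot: [0.001, 1.0, -0.0, 0.003]
contact_force: [-0.6, -1.3, -1.4]
gripper_width: 0.431
grasp_force: 60.3
```

```bash
python3 - <<'E'
from h import *
check("pics/w9.png",[.467,-.329],[(.4866,.0518),(.4945,-.028)])
s=manip.state(); C=cam("wrist",s); p,d=vision.grab_frame("scene"); cv2.imwrite("pics/s9.png",p)
C=cam("scene"); P=cloud(C,d); h=cv2.cvtColor(p,cv2.COLOR_BGR2HSV)
for i,st,ce,mm in blobs(cv2.inRange(h,(105,120,40),(125,255,255))>0,40):
    q=P[mm]
    if abs(np.median(q[:,1]))<.2 and np.median(q[:,0])<.6: print(st,np.median(q,0).round(3),q.min(0).round(3),q.max(0).round(3))
a=cv2.resize(p[140:260,280:420],(700,600),interpolation=cv2.INTER_CUBIC); cv2.imwrite("pics/crop9.png",a)
E
```

```text
29.4167 [ 0.504  -0.1098  0.1322] [-0.6 -1.3 -1.4]
shell [486.2  51. ] 20.7 0.0689
shell [493.6 -28.3] 20.5 0.0689
need TCP [0.467, -0.329] tool shift mm [-37.  219.2]
[341 167  13  21 130] [ 0.49  -0.093  0.121] [ 0.482 -0.185 -0.001] [ 0.52  -0.078  0.161]
[331 202  12  17 117] [ 0.485 -0.011  0.059] [ 0.138 -0.043  0.03 ] [0.506 0.703 1.038]
[321 220  12  17 119] [0.477 0.068 0.059] [0.138 0.036 0.031] [0.499 0.703 1.038]
```

View pics/crop9.png

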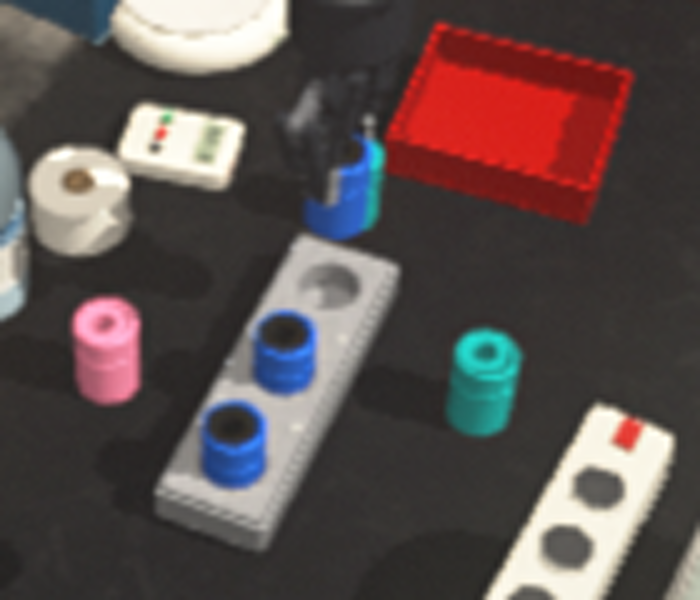

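The crop shows the right nest empty and the blue adapter held upright in the gripper. The other two are in place. On to the tray.

Emit:
play_rows(steps=[[[-1,15,0,0,0,0],[-6,45,0,0,0,0],[-13,85,0,0,0,0],[-20,125,0,0,0,0],[-28,165,0,0,0,0],[-34,200,0,0,0,0],[-37,216,0,0,0,0],[-37,219,0,0,0,0],[-37,219,0,0,0,0],[-37,219,20,0,0,0],[-37,219,45,0,0,0],[-37,219,65,0,0,0]]])

```text
time: 30.52
tool_pos: [0.4653, -0.3256, 0.0621]
tool_rot: [-0.001, 1.0, 0.001, -0.0]
contact_force: [-0.1, -0.2, -1.7]
gripper_width: 0.437
grasp_force: 60.4
```

Emit:
play_rows(steps=[[[0,0,8,0,0,0],[0,0,14,0,0,0],[0,0,19,0,0,0],[0,0,22,0,0,0],[0,0,23,0,0,0],[0,0,23,0,0,0]]])

```text
time: 31.02
tool_pos: [0.4657, -0.3281, 0.0414]
tool_rot: [0.0, 1.0, 0.0, 0.0]
contact_force: [0.4, 1.4, -1.0]
gripper_width: 0.43
grasp_force: 60.4
```

```bash
python3 - <<'E'
from h import *
s=manip.state(); print(s["time"],s["tool_pos"],s["tool_rot"],s["contact_force"])
p,d=vision.grab_frame("wrist"); cv2.imwrite("pics/w10.png",p); C=cam("wrist",s); P=cloud(C,d)
h=cv2.cvtColor(p,cv2.COLOR_BGR2HSV)
m=cv2.inRange(h,(0,150,60),(8,255,255))>0; b=max(blobs(m),key=lambda b:b[1][4])[3]; q=P[b]; w=(q[:,2]>.028)&(q[:,2]<.045)
print("rim",cv2.minAreaRect((q[w,:2]*1000).astype(np.float32)))
w=q[:,2]<.02; print("floor z",np.median(q[w,2]))
q=P.reshape(-1,3);w=(q[:,2]>.058)&(q[:,2]<.085)&(np.hypot(*(q[:,:2]-s["tool_pos"][:2]).T)<.018)
A=np.c_[q[w,:2],np.ones(w.sum())]; print("face plane",np.linalg.lstsq(A,q[w,2],rcond=None)[0].round(3),np.median(q[w],0).round(4))
E
```

```text
31.0167 [ 0.46571288 -0.32813582  0.04144969] [4.19421149e-04 9.99999791e-01 8.89950603e-05 4.83934386e-04] [ 0.42107793  1.42964873 -0.96634491]
rim ((482.3553771972656, -324.1931457519531), (117.92520141601562, 130.45899963378906), 9.239480972290039)
floor z 0.0035390415048529023
face plane [0.054 0.001 0.043] [ 0.4642 -0.3276  0.0682]
```

Emit:
play_rows(steps=[[[0,0,0.7,0,0,0],[0,0,1.4,0,0,0],[0,0,2,0,0,0],[0,0,2,0,0,0],[0,0,2,0,0,0]]])

```text
time: 31.48
tool_pos: [0.4652, -0.3279, 0.0387]
tool_rot: [-0.0, 1.0, -0.0, -0.0]
contact_force: [0.3, -0.1, -1.6]
gripper_width: 0.43
grasp_force: 60.4
```

Emit:
play_rows(steps=[[[0,0,0.5,0,0,0],[0,0,1,0,0,0],[0,0,1.5,0,0,0],[0,0,1.5,0,0,0]]])

```text
time: 31.82
tool_pos: [0.4656, -0.328, 0.0385]
tool_rot: [-0.0, 1.0, 0.0, 0.0]
contact_force: [-2.4, 2.7, 5.8]
gripper_width: 0.428
grasp_force: 61.1
```

Emit:
play_rows(steps=[[[0,0,-0.5,0,0,0],[0,0,-0.5,0,0,0],[0,0,-0.5,0,0,0],[0,0,-0.5,0,0,0],[0,0,-0.5,0,0,0]]], claw=0.5)

```text
time: 32.23
tool_pos: [0.4651, -0.3279, 0.0374]
tool_rot: [-0.0, 1.0, -0.0, -0.0]
contact_force: [0.0, -0.2, 0.2]
gripper_width: 0.75
grasp_force: 0.0
```

Emit:
play_rows(steps=[[[0,0,-5,0,0,0],[0,0,-20,0,0,0],[0,0,-45,0,0,0],[0,0,-75,0,0,0],[0,0,-105,0,0,0],[-40,0,-120,0,0,0],[-40,0,-120,0,0,0],[-40,0,-120,0,0,0]]])

```text
time: 32.9
tool_pos: [0.4249, -0.3285, 0.1595]
tool_rot: [0.001, 1.0, -0.001, 0.001]
contact_force: [0.1, -0.3, -1.2]
gripper_width: 0.751
grasp_force: 0.0
```

```bash
python3 - <<'E'
from h import *
s=manip.state(); print(s["time"],s["tool_pos"],s["contact_force"],s["gripper_width"])
p,d=vision.grab_frame("wrist"); cv2.imwrite("pics/w11.png",p); C=cam("wrist",s); q=cloud(C,d).reshape(-1,3)
w=(q[:,2]>.058)&(q[:,2]<.075)&(np.hypot(q[:,0]-.466,q[:,1]+.328)<.03)
A=np.c_[q[w,:2],np.ones(w.sum())]; print("face",np.linalg.lstsq(A,q[w,2],rcond=None)[0].round(3),np.median(q[w],0).round(4),cv2.minEnclosingCircle((q[w,:2]*1000).astype(np.float32)))
p,d=vision.grab_frame("scene"); cv2.imwrite("pics/s11.png",p); C=cam("scene"); P=cloud(C,d); h=cv2.cvtColor(p,cv2.COLOR_BGR2HSV)
for i,st,ce,mm in blobs(cv2.inRange(h,(45,80,30),(80,255,255))>0,15): print("green",ce,np.median(P[mm],0).round(3))
q=P.reshape(-1,3)
a=cv2.resize(p[130:310,250:430],(600,600),interpolation=cv2.INTER_CUBIC); cv2.imwrite("pics/crop11.png",a)
E
```

```text
32.9 [ 0.42494699 -0.32847464  0.15946814] [ 0.06991241 -0.25246664 -1.18377486] 0.7508309060542299
face [ 0.018 -0.004  0.055] [ 0.465  -0.3273  0.0649] ((464.5899353027344, -327.4116516113281), 20.117801666259766)
green [386.57894737  83.10526316] [ 0.618 -0.691  0.104]
green [ 88.28571429 248.22857143] [1.029 0.476 0.081]
green [276.63333333 275.63333333] [0.502 0.296 0.115]
```

View pics/crop11.png

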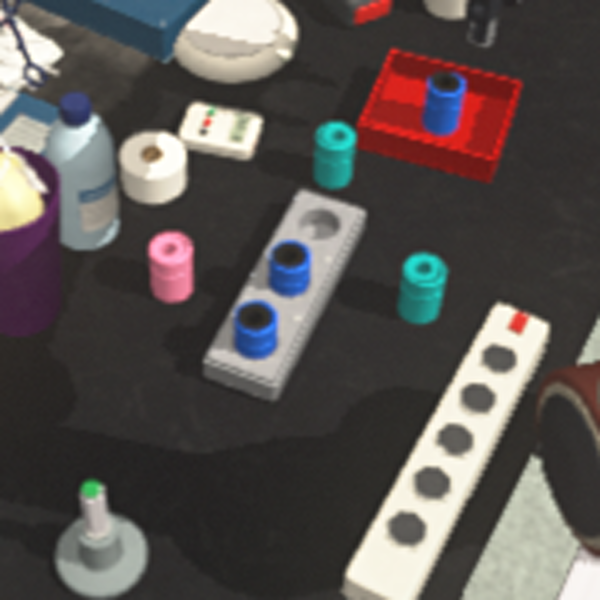

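The crop shows the rejected adapter upright in the tray, the other two in their nests, the gauge home in its stand, and everything else untouched. I'll hand the job in.

```bash
python3 -c "
from plant import order
print(order.job_done())"
```

```text
the job is handed in; nothing more can be done
None
```

I tried the gauge in all three adapters: the left and middle passed and stay in the rack, the right one stopped on a ledge 22 mm down and stands upright in the reject tray, and the gauge is home in its stand; the job was handed in at about 33 s, but no verdict was returned.

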